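# Shut a coarse-and-fine metering valve by feel at a lampworking bench

## Task

The oxygen line is bled, so shut its metering valve for the night: turn the wide outer coarse knob clockwise until you feel its needle come down on its seat and nip it snug, then do the same with the slim inner fine knob on top of it. Stop at finger-tight on each, because forcing a knob on past the felt stop ruins the needle. Leave the single-knob fuel valve and the other things on the bench as they are, and let go at the end.

Things in the scene. Friction and masses are not known exactly. Their poses are not given: they have to be found in the camera images.
- valve: Oxygen metering valve fixed to the bench: steel plate 75 x 156 x 8 mm, 42 mm brass block with copper pipes out both ends along its y (65 mm each way), bonnet, and two black ribbed knobs, one above the other on one upright axis. Origin: centre of the plate's underside, below that axis; z up; 137 mm high. Nothing outside shows how far a stem is from its seat.
- coarse_knob (a point): Mid-height of the outer coarse knob on the knobs' axis, fixed to the valve, 95 mm above the bench. Round, 56 mm across, 22 mm high (11 mm above and below this point); under it only the bonnet, 36 mm across or less. Turns about the upright axis without rising; clockwise from above closes. It starts an unknown 0.7 to 1.9 rad open.
- fine_knob (a point): Mid-height of the inner fine knob on the same axis, fixed to the valve, 123 mm above the bench. Round, 24 mm across, 28 mm high (14 mm above and below this point); its underside is 3 mm above the coarse knob's top. Turns without rising, independently of the coarse knob; clockwise from above closes. It starts an unknown 0.7 to 1.9 rad open.
- coarse_point (a point): Point of the coarse needle, hidden in the block on the axis; it sinks 0.5 mm per rad of its knob, 1 mm at most (not measurable), down to 30 mm above the valve's origin, where it touches its seat. A knob let go after its nip eases back to about first touch and stays shut there.
- coarse_seat (a point): Face of the coarse needle's soft, springy seat ring, hidden in the block, 30 mm above the valve's origin; pressed down 0.5 mm per rad past first touch (not measurable). Feel at the knob: 0.08 N m drag either way; past touch torque climbs 0.12 N m per 0.1 rad. A climb of 0.2 to 0.4 N m over the free drag, held a moment, is a good nip; ruined 0.5 rad past touch (climb 0.6).
- fine_point (a point): Point of the fine needle, hidden in the block on the axis; it sinks 0.2 mm per rad of its knob, 0.4 mm at most (not measurable), down to 42 mm above the valve's origin, where it touches its seat. Eases back to touch like the coarse one.
- fine_seat (a point): Face of the fine needle's soft, springy seat ring, hidden in the block, 42 mm above the valve's origin; pressed down 0.2 mm per rad past first touch (not measurable). Feel at the knob: 0.04 N m drag either way; past touch torque climbs 0.06 N m per 0.1 rad. A climb of 0.1 to 0.2 N m over the free drag, held a moment, is a good nip; ruined 0.5 rad past touch (climb 0.3).
- fuel: Fuel valve, fixed to the bench, like the oxygen valve but with one ribbed knob only (52 mm across, 22 mm high, domed top 111 mm above the bench). Not to be touched. Origin: centre of its plate's underside, below its knob's axis; z up. The two valves may stand either way round, left and right.
- fuel_stem (a joint): Angle of the fuel valve's knob in rad, 0 at the start, clockwise positive. To be left alone.
- rod_rest: Notched steel rest, 100 x 85 mm, holding nine glass rods 260 mm long, 37 mm high overall. Bystander. Origin: centre of its underside.
- paddle: Graphite marver paddle lying flat, blade 100 x 65 x 12 mm, with a wooden handle 95 mm long. Bystander. Origin: underside, at the blade's handle end, blade along its +x.
- frit_bowl: Small open brass bowl, 56 mm across, 32 mm high. Bystander. Origin: centre of its underside.
- tweezers: Steel tweezers 170 mm long, 10 mm high, lying on the bench. Bystander. Origin: underside, near the middle.
There are look-alikes about, which are no part of the job. Leave any red look-alike of the valve alone.

How it is judged (in metres and radians):
On the way, in this order (a step that is already met when the one before it is completed fails the run):
1. the coarse needle is nipped snug on its seat, pressing it down at least 0.05 mm (0.1 rad past first touch) (z of coarse_seat in the frame of valve below 0.02995 m), for 0.2 s.
2. then the fine needle is nipped snug on its seat, pressing it down at least 0.02 mm (0.1 rad past first touch) (z of fine_seat in the frame of valve below 0.04198 m), for 0.2 s.
At the end, for the whole second after the job is handed in: both needles are still down on their seats after letting go: neither knob has come back open by more than 0.12 rad from first touch (coarse needle 0.06 mm, fine needle 0.024 mm) (z of coarse_point in the frame of valve below 0.03006 m and z of fine_point in the frame of valve below 0.042024 m).
It fails at once if the coarse needle is forced: its seat pressed down more than 0.25 mm (0.5 rad past first touch) (z of coarse_seat in the frame of valve below 0.02975 m).
It fails at once if the fine needle is forced: its seat pressed down more than 0.1 mm (0.5 rad past first touch) (z of fine_seat in the frame of valve below 0.0419 m).
It fails at once if the fuel valve's knob is turned by more than 0.15 rad (value of joint fuel_stem above 0.15 rad or value of joint fuel_stem below -0.15 rad).
It fails at once if a bystander is shifted by more than 20 mm (distance of any of rod_rest, paddle, frit_bowl, tweezers from where it was at the start of the episode above 0.02 m).
It also fails if it takes over 72 s, if anything falls off the work surface, if the arm or the gripper's body presses on something with over 40 N, if the wrist force passes 120 N, or if a joint passes its speed limit or range.

## Robot

A 6-joint arm with a two-finger parallel gripper is mounted at the origin on the work surface. World frame = base frame: x ahead of the robot, y to its left, z up, the work surface at z = 0. Lengths are in m, angles in degrees, forces in N, time in s.
With the tool pointing down it reaches from about 0.25 to 0.725 m from the base axis. Payload 9.7 kg.
Tool frame: the origin (TCP) lies on the centre line of the jaws, within the pads' length; the fingertips stand r.tips_ahead ahead of it and the grasp point (between the pads) lies 3 mm ahead of it (r.tips_ahead is the distance from the TCP to the fingertips, in m); z points along the fingers, y is the line along which they close (so a half turn about z gives the same grasp; the last joint's range is limited). The gripper opens to 85 mm and grips with 20 to 120 N. Pads are 22 mm wide; open, the fingers measure 114 mm over their backs; the gripper's body (76 mm by 85 mm) begins 54 mm behind the grasp point. The pads swing forward as they close: fully open they stand 13 mm farther back than shut.
Start: joints at [-76.776, 4.979, 10.078, 95.1, 0, 90], TCP at [0.126, -0.535, 0.253] pointing down, gripper open.
Joint ranges: [-179.16, 179.16], [-48.56, 103.87], [-65.8, 70.77], [-126.05, 130.52], [-82.76, 87.17], [-180, 180]. Speed limits (degrees/s): [127.2, 127.2, 147.25, 180, 180, 180].

## Interface

Orientations are given as [roll, pitch, yaw] about the fixed x, y, z axes, in that order (R = Rz(yaw) Ry(pitch) Rx(roll)).
In Python, from rig import r gives the robot as it stands. Calls block until the motion is done:
- r.move_ptp(position, orientation): joint-space move of the TCP to a pose.
- r.movel(position, max_speed=0.15, orientation=None, threshold=None): straight line of the TCP; orientation=None keeps the orientation; max_speed is the mean speed in m/s. With threshold (N) it stops when the force on the tool has changed by that much, and returns True; else False.
- r.move_j(angles): joint-space move.
- r.command_gripper(opening): finger opening in m; the grip force is fixed at half the most; returns when the fingers have stopped.
- r.sleep(seconds).
- r.ik(position, orientation): joint angles nearest the present ones, or None.
- r.get_obs(): the state.
- r.capture(name): name is "scene" or "top" or "wrist"; returns the picture (420x560x3 uint8, red, green, blue); there is no depth.
- r.get_calibration(name): a dict with "K" (3x3 intrinsics, pixels), "extrinsics" (4x4, takes a point from world to camera coordinates). Camera axes: x right, y down, z forward; pixel columns grow to the right and rows downward; lengths in m; the calibration is good to about 2 mm. A picture is of the moment at which its call begins: read the wrist's pose just before it. get_calibration takes no time and is no camera call; for the wrist camera it gives the pose at the moment of the call.
A pose or a line that the arm cannot do raises r.Unreachable and nothing moves.
- r.hand_in(): hands the job in; it is judged then, once.
The state is a dict: "clock": time; "joint_positions": joint angles; "qvel": joint speeds; "joint_efforts": joint torques, N m; "ee_pos": TCP position; "tool_rot": TCP orientation; "force": force on the tool from outside, world axes, zero at the start; "moment": the same for the moment, N m; "width": finger opening in m; "gripper_force": force on a finger pad.
Only numpy, scipy, OpenCV 4.12 (cv2) and the standard library are available. Lean on these libraries where they do the work, as an engineer would, in place of code of your own. Each camera call takes 0.05 s, during which the arm holds its last target. There are 200 camera calls.

## Working session

There is one attempt and no reset: what is moved stays moved. The work goes in short steps, each a Python script; the robot and the scene stay as the last script left them, time stands still between calls to the robot, and variables do not carry over. Pictures are saved under pics/ and viewed, at most 10 in all, crops included, and the job is handed in when it is done.

```bash
mkdir -p pics; python3 - <<'E'
from rig import r
import cv2,numpy as np
a=r.capture("scene");b=r.capture("top")
cv2.imwrite("pics/s.png",a[:,:,::-1]);cv2.imwrite("pics/t.png",b[:,:,::-1])
for n in("scene","top"):
    c=r.get_calibration(n);print(np.round(c["K"],1).tolist(),np.round(c["extrinsics"],3).tolist())
o=r.get_obs();print(o,r.tips_ahead)
E
```

```text
[[445.2, 0.0, 283.2], [0.0, 445.2, 211.4], [0.0, 0.0, 1.0]] [[0.476, 0.879, -0.004, -0.283], [0.708, -0.386, -0.591, -0.382], [-0.521, 0.279, -0.806, 1.538], [0.0, 0.0, 0.0, 1.0]]
[[444.6, 0.0, 278.4], [0.0, 444.6, 221.4], [0.0, 0.0, 1.0]] [[-0.013, -1.0, 0.002, -0.008], [-0.998, 0.013, -0.062, 0.595], [0.062, -0.003, -0.998, 1.38], [0.0, 0.0, 0.0, 1.0]]
{'clock': 0.1, 'joint_positions': array([-7.67760955e+01,  5.00626344e+00,  1.00369673e+01,  9.50977454e+01,
       -1.00222823e-03,  9.00006139e+01]), 'qvel': array([-0.02310142,  0.02521265,  0.17318129,  0.00947504, -0.05780469,
       -0.02748655]), 'joint_efforts': array([ 8.75840997e-04, -5.21560407e+01,  4.65652907e+01,  1.58894254e-02,
       -5.68098741e-07, -8.10446068e-06]), 'ee_pos': array([ 0.12577054, -0.53524101,  0.25265196]), 'tool_rot': array([-1.79932958e+02,  1.00294585e-03,  1.32232918e+01]), 'force': array([ 0.14054666,  0.1450627 , -0.19113082]), 'moment': array([0.02036285, 0.0357081 , 0.021355  ]), 'gripper_force': 0.0, 'width': 0.0856539484334535} 0.022
```

View pics/s.png

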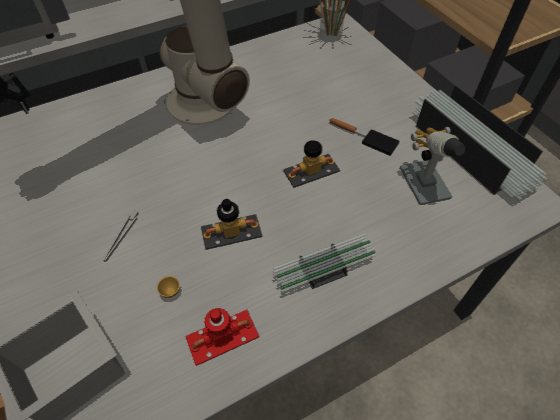

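View pics/t.png

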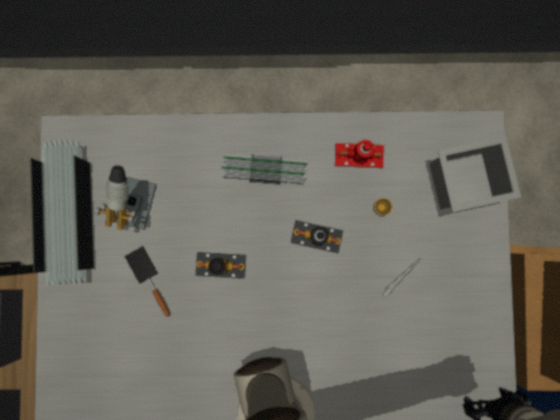

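Candidates: the two-knob valve at scene (228,210) / top (319,236); the single-knob valve, which is the fuel valve, at scene (313,150) / top (217,265); the red look-alike at scene (217,320) / top (362,150). I choose the first, and check it in a close crop.

```bash
cat > h.py <<'E'
import numpy as np
def ray(c,u,v):
    K,E=np.array(c["K"]),np.array(c["extrinsics"]);R,t=E[:3,:3],E[:3,3]
    return -R.T@t, R.T@np.linalg.solve(K,[u,v,1.])
def onz(c,u,v,z):
    o,d=ray(c,u,v);return o+d*(z-o[2])/d[2]
def proj(c,p):
    q=np.array(c["K"])@(np.array(c["extrinsics"])@[*p,1.])[:3];return q[:2]/q[2]
E
python3 - <<'E'
import cv2,numpy as np
from rig import r
from h import *
s=cv2.imread("pics/s.png");t=cv2.imread("pics/t.png")
A=cv2.resize(s[180:260,185:275],None,fx=4.4,fy=4.4,interpolation=2)
B=cv2.resize(t[205:265,285:352],None,fx=5.8,fy=5.8,interpolation=2)
h=min(A.shape[0],B.shape[0]);cv2.imwrite("pics/c.png",np.hstack([A[:h],B[:h]]))
ct=r.get_calibration("top");cs=r.get_calibration("scene")
print(onz(ct,319,236,.12),onz(cs,227,204,.137),onz(ct,217,265,.11),onz(ct,362,150,.12))
E
```

```text
[ 0.54427771 -0.13333673  0.12      ] [ 0.55381517 -0.13527668  0.137     ] [0.46384681 0.16514385 0.11      ] [ 0.79588074 -0.26481491  0.12      ]
```

View pics/c.png

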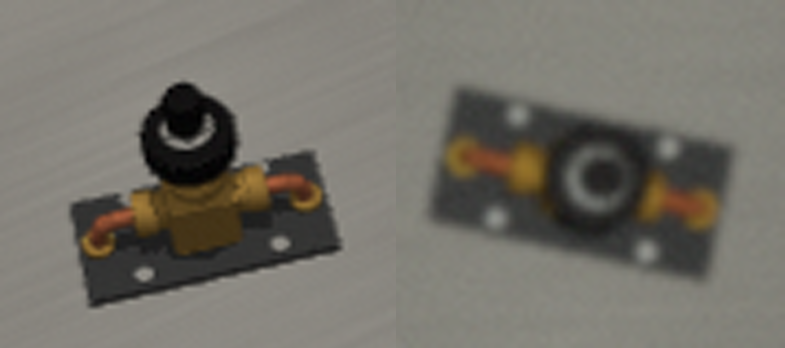

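The crop shows two black knobs, one on top of the other, on a non-red valve: slim fine knob, silver ring, wide coarse knob. That is the oxygen valve, at about (0.545, -0.133), pipes at roughly -14°. Next I go above it and refine the position with the wrist camera.

```bash
python3 - <<'E'
import cv2,numpy as np
from rig import r
from h import *
for y in(-150,-90,0,90,150):
    q=r.ik([.545,-.133,.28],[180,0,y]);print(y,None if q is None else np.round(q,1))
E
python3 - <<'E'
import cv2,numpy as np
from rig import r
from h import *
p=[.545,-.133,.28]
q=np.array(r.ik(p,[180,0,0])); r.move_ptp(p,[180,0,0])
o=r.get_obs();print(o["clock"],o["ee_pos"],o["tool_rot"],o["joint_positions"])
c=r.get_calibration("wrist");w=r.capture("wrist");cv2.imwrite("pics/w.png",w[:,:,::-1])
np.savez("w.npz",K=c["K"],extrinsics=c["extrinsics"])
print(proj(c,[.545,-.133,.137]),onz(c,280,210,.137), ray(c,280,210)[0])
E
```

```text
-150 [-13.7   7.2  15.5  98.3   0.  -43.7]
-90 [ -13.7    7.2   15.5   98.3    0.  -103.7]
0 [-13.7   7.2  15.5  98.3   0.  166.3]
90 [-13.7   7.2  15.5  98.3   0.   76.3]
150 [-13.7   7.2  15.5  98.3   0.   16.3]
2.1917 [ 0.54479965 -0.13374451  0.27997561] [ 1.79991375e+02  4.55478026e-03 -5.14558984e-02] [-1.37885113e+01  7.22240739e+00  1.55105652e+01  9.82905342e+01
 -9.45957394e-03  1.66262944e+02]
[275.77124206 202.50510601] [ 0.53908867 -0.13621189  0.137     ] [ 0.6170335  -0.13363964  0.40132929]
```

View pics/w.png

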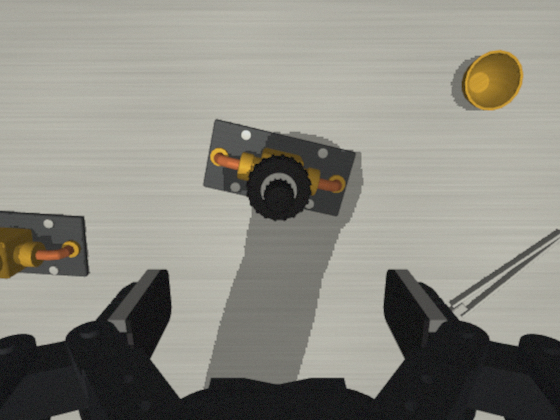

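The wrist view shows the oxygen valve knob stack at about (279,188), its fine-knob top near (278,197). The fuel valve is at the left edge and the bowl is well clear. Next I fit the outline extremes.

```bash
python3 - <<'E'
import cv2,numpy as np
from scipy.optimize import least_squares
from h import *
c=dict(np.load("w.npz"));g=cv2.cvtColor(cv2.imread("pics/w.png"),cv2.COLOR_BGR2GRAY)
m=((g<36)*255).astype(np.uint8)
m[:140]=0;m[235:]=0;m[:,:235]=0;m[:,325:]=0
m=cv2.morphologyEx(m,cv2.MORPH_OPEN,np.ones((9,9)))
n,l,st,_=cv2.connectedComponentsWithStats(m);k=1+st[1:,4].argmax();x,y,w,h,a=st[k];print(st[k])
th=np.linspace(0,2*np.pi,90)
def ext(p):
    P=[proj(c,[p[0]+R*np.cos(t),p[1]+R*np.sin(t),z]) for R,z in((.028,.084),(.028,.106),(.012,.137)) for t in th]
    P=np.array(P);return np.array([P[:,0].min(),P[:,0].max(),P[:,1].min(),P[:,1].max()])
meas=np.array([x-.5,x+w-.5,y-.5,y+h-.5])
s=least_squares(lambda p:ext(p)-meas,[.545,-.133],x_scale=.001);print(s.x,s.fun)
E
```

```text
[269 192  35  27 558]
[ 0.53079496 -0.14161317] [-15.46200903  15.47324284 -19.74743557  21.37318157]
```

```bash
python3 - <<'E'
import cv2
g=cv2.cvtColor(cv2.imread("pics/w.png"),cv2.COLOR_BGR2GRAY)
print(g[185,236:326].tolist());print(g[195,236:326].tolist());print(g[205,240:320].tolist());print(g[140:235,279].tolist())
E
```

```text
[134, 129, 127, 102, 63, 53, 54, 55, 57, 45, 32, 22, 23, 28, 28, 36, 34, 27, 31, 31, 29, 28, 29, 31, 33, 85, 123, 130, 127, 108, 70, 50, 49, 15, 19, 25, 19, 16, 26, 23, 21, 14, 24, 20, 23, 26, 23, 17, 23, 21, 17, 13, 10, 16, 47, 97, 123, 127, 129, 107, 63, 34, 24, 30, 30, 29, 32, 29, 26, 32, 31, 31, 20, 31, 62, 82, 94, 101, 106, 105, 103, 98, 88, 89, 90, 89, 88, 90, 87, 91]
[179, 179, 179, 170, 160, 151, 139, 126, 111, 97, 56, 24, 23, 28, 22, 35, 30, 29, 34, 29, 21, 28, 33, 29, 24, 85, 116, 93, 21, 24, 24, 29, 21, 30, 30, 30, 29, 28, 28, 33, 30, 30, 36, 31, 32, 32, 30, 32, 30, 33, 32, 29, 35, 24, 25, 27, 27, 31, 94, 111, 65, 32, 31, 35, 34, 26, 34, 32, 27, 37, 24, 30, 29, 36, 48, 59, 70, 64, 59, 54, 52, 56, 55, 55, 55, 51, 56, 55, 51, 53]
[179, 182, 179, 180, 180, 180, 181, 181, 180, 165, 111, 50, 37, 31, 30, 32, 27, 23, 23, 25, 27, 28, 25, 34, 32, 29, 29, 23, 31, 33, 27, 26, 28, 31, 30, 27, 21, 26, 33, 36, 25, 23, 27, 33, 31, 29, 30, 22, 30, 32, 23, 22, 24, 25, 28, 33, 34, 30, 28, 30, 32, 26, 28, 26, 30, 76, 114, 126, 128, 123, 125, 124, 123, 102, 60, 57, 53, 54, 53, 56]
[52, 49, 58, 52, 50, 52, 52, 49, 60, 53, 60, 69, 68, 72, 70, 56, 23, 14, 13, 23, 32, 30, 34, 28, 34, 28, 34, 31, 27, 33, 27, 31, 58, 105, 126, 128, 130, 125, 105, 68, 12, 28, 15, 21, 20, 20, 21, 24, 34, 30, 27, 36, 32, 28, 32, 31, 37, 33, 30, 29, 30, 25, 31, 30, 32, 36, 27, 31, 33, 30, 34, 29, 28, 30, 23, 32, 28, 24, 28, 52, 97, 118, 119, 122, 120, 118, 123, 126, 124, 121, 122, 122, 118, 120, 119]
```

```bash
python3 - <<'E'
import cv2,numpy as np
from scipy.optimize import least_squares
from h import *
c=dict(np.load("w.npz"));g=cv2.cvtColor(cv2.imread("pics/w.png"),cv2.COLOR_BGR2GRAY)
m=((g<44)*255).astype(np.uint8)
m[:140]=0;m[235:]=0;m[:,:235]=0;m[:,325:]=0
m=cv2.morphologyEx(m,cv2.MORPH_OPEN,np.ones((4,4)))
n,l,st,_=cv2.connectedComponentsWithStats(m);k=1+st[1:,4].argmax();x,y,w,h,a=st[k];print(st[k])
th=np.linspace(0,2*np.pi,90)
def ext(p):
    P=[proj(c,[p[0]+R*np.cos(t),p[1]+R*np.sin(t),z]) for R,z in((.028,.084),(.028,.106),(.012,.137)) for t in th]
    P=np.array(P);return np.array([P[:,0].min(),P[:,0].max(),P[:,1].min(),P[:,1].max()])
meas=np.array([x-.5,x+w-.5,y-.5,y+h-.5])
s=least_squares(lambda p:ext(p)-meas,[.545,-.133],x_scale=.001);print(s.x,s.fun)
E
```

```text
[ 247  157   65   64 2813]
[ 0.54632643 -0.13564146] [-0.94217675  0.94311473 -2.31432747  2.45507626]
```

```bash
cat >> h.py <<'E'
def st(r,msg=""):
    o=r.get_obs();print(msg,round(o["clock"],2),np.round(o["ee_pos"],4),"q6 %.2f"%o["joint_positions"][5],"F",np.round(o["force"],1),"M",np.round(o["moment"],3),"e6 %.3f"%o["joint_efforts"][5],"w %.4f g %.1f"%(o["width"],o["gripper_force"]));return o
E
python3 - <<'E'
from rig import r
from h import *
X=[.5463,-.1356]
r.move_ptp([*X,.22],[180,0,-94]);r.command_gripper(.085)
st(r,"above")
print(r.movel([*X,.094],.1,threshold=12));st(r,"down")
r.command_gripper(.05);st(r,"grip")
for i in range(6): r.sleep(.05);st(r)
E
```

```text
above 6.31 [ 0.5463 -0.1356  0.22  ] q6 -99.93 F [ 0.2 -0.9  0.1] M [ 0.008 -0.036 -0.018] e6 0.002 w 0.0855 g 0.0
False
down 7.72 [ 0.5467 -0.1357  0.0947] q6 -99.94 F [-0.8  0.5  0.5] M [ 0.023 -0.024 -0.006] e6 0.000 w 0.0851 g 0.0
grip 8.11 [ 0.5464 -0.1356  0.0947] q6 -99.94 F [-1.   1.7  5.7] M [0.132 0.461 0.033] e6 0.049 w 0.0547 g 62.7
 8.16 [ 0.5464 -0.1356  0.0947] q6 -99.94 F [-2.7  1.4  4.8] M [0.155 0.516 0.05 ] e6 0.051 w 0.0544 g 62.7
 8.21 [ 0.5464 -0.1356  0.0947] q6 -99.94 F [-1.9  0.3  6.3] M [0.179 0.542 0.034] e6 0.051 w 0.0549 g 62.7
 8.26 [ 0.5464 -0.1356  0.0947] q6 -99.94 F [-2.4  0.   5.4] M [ 0.139  0.471 -0.005] e6 0.051 w 0.0543 g 62.7
 8.31 [ 0.5464 -0.1356  0.0947] q6 -99.94 F [-1.6  0.5  6.3] M [0.07  0.464 0.035] e6 0.051 w 0.0547 g 62.7
 8.36 [ 0.5464 -0.1356  0.0947] q6 -99.94 F [-1.5  0.6  5.5] M [0.148 0.469 0.091] e6 0.051 w 0.0545 g 62.7
 8.41 [ 0.5464 -0.1356  0.0948] q6 -99.94 F [-1.8 -0.2  5.3] M [0.143 0.48  0.053] e6 0.051 w 0.0545 g 62.7
```

```bash
cat > turn.py <<'E'
import numpy as np
from rig import r
from h import st
def turn(step,climb,maxdeg):
    q=np.array(r.get_obs()["joint_positions"]);q0=q[5];log=[];base=None
    while q[5]-q0<maxdeg and q[5]<177:
        q[5]+=step;r.move_j(q.tolist());r.sleep(.06)
        E=[];M=[]
        for _ in range(3):
            o=r.get_obs();E.append(o["joint_efforts"][5]);M.append(o["moment"][2]);r.sleep(.01)
        e,m=np.mean(E),np.mean(M);log.append((q[5]-q0,e,m))
        print("%.0f:%.3f/%.3f"%log[-1],end=" ")
        d=[l for l in log if 6<=l[0]<=33]
        if len(d)>=4:
            base=np.median([l[1] for l in d]);bm=np.median([l[2] for l in d])
            if abs(e-base)>=climb or abs(m-bm)>=climb+.08: break
    print();print("base",base,bm)
    return abs(e-base)
E
python3 - <<'E'
from turn import *
turn(3,.24,39)
st(r)
E
```

```text
3:-0.018/-0.076 6:-0.023/-0.050 9:-0.023/-0.057 12:-0.022/-0.049 15:-0.070/-0.101 18:-0.045/-0.089 21:-0.045/-0.065 24:-0.045/-0.077 27:-0.045/-0.057 30:-0.045/-0.069 33:-0.045/-0.073 36:-0.045/-0.051 39:-0.045/-0.108 
base -0.045046687591820955 -0.06684080855610455
 12.74 [ 0.546  -0.1354  0.0948] q6 -61.06 F [-6.6  2.7  5.2] M [ 0.468  1.248 -0.054] e6 -0.057 w 0.0545 g 65.0
```

```bash
sed -i 's/def turn(step,climb,maxdeg):/def turn(step,climb,maxdeg,B=None):/; s/if len(d)>=4:/if B or len(d)>=4:/; s/^            if abs(e-base)/            if B: base,bm=B\n            if abs(e-base)/' turn.py
python3 - <<'E'
from turn import *
turn(3,.23,80,(-.045,-.067))
r.sleep(.3);st(r)
E
```

```text
3:-0.021/-0.027 6:-0.046/-0.060 9:-0.046/-0.083 12:-0.046/-0.086 15:-0.046/-0.119 18:-0.046/-0.071 21:-0.046/-0.080 24:0.001/-0.033 27:0.062/0.022 30:0.123/0.100 33:0.183/0.173 36:0.244/0.213 
base -0.045 -0.067
 17.04 [ 0.5459 -0.1351  0.0947] q6 -25.17 F [-6.6  3.   4.6] M [0.66  1.11  0.252] e6 0.214 w 0.0546 g 65.0
  return _methods._mean(a, axis=axis, dtype=dtype,
  ret = ret.dtype.type(ret / rcount)
```

```bash
python3 - <<'E'
from turn import *
r.command_gripper(.085);st(r,"open")
print(r.movel([.5457,-.1350,.134],.08,threshold=12));st(r,"up")
r.command_gripper(.015);r.sleep(.2);st(r,"grip")
turn(3,.09,39)
st(r)
E
```

```text
open 17.46 [ 0.5462 -0.1355  0.0947] q6 -25.07 F [-0.8  0.4  0.3] M [ 0.019  0.037 -0.022] e6 -0.007 w 0.0848 g 0.0
False
up 18.1 [ 0.5458 -0.135   0.1341] q6 -25.03 F [-0.8  0.  -0. ] M [-0.023 -0.017 -0.053] e6 0.000 w 0.0849 g 0.0
grip 18.9 [ 0.5456 -0.135   0.134 ] q6 -25.03 F [-1.2 -0.2  1.5] M [-0.03   0.234 -0.023] e6 -0.003 w 0.0218 g 58.8
3:0.022/-0.028 6:0.015/-0.070 9:0.014/-0.013 12:0.015/-0.042 15:0.015/-0.028 18:0.016/-0.042 21:-0.036/-0.017 24:-0.005/-0.066 27:-0.004/-0.015 30:-0.004/0.002 33:-0.004/-0.030 36:-0.004/-0.043 39:-0.004/-0.042 
base 0.004933137461193837 -0.02905670007501046
 23.23 [ 0.5457 -0.1347  0.134 ] q6 13.86 F [-0.7  6.2  1.6] M [ 1.243  0.167 -0.004] e6 -0.017 w 0.0220 g 58.7
```

```bash
python3 -W ignore - <<'E'
from turn import *
turn(3,.12,84,(-.004,-.03))
r.sleep(.3);st(r)
E
```

```text
3:0.013/-0.060 6:-0.005/-0.035 9:-0.005/-0.011 12:-0.005/-0.040 15:-0.005/-0.077 18:-0.005/-0.038 21:-0.005/-0.012 24:-0.005/-0.046 27:-0.005/-0.038 30:-0.005/-0.041 33:-0.006/-0.031 36:0.006/0.008 39:0.036/0.027 42:0.066/0.029 45:0.096/0.066 48:0.127/0.120 
base -0.004 -0.03
 28.87 [ 0.5462 -0.1343  0.1341] q6 61.76 F [1.1 7.  0.1] M [ 1.379 -0.24   0.097] e6 0.096 w 0.0223 g 58.7
```

```bash
python3 - <<'E'
from turn import *
r.command_gripper(.085);st(r,"open")
print(r.movel([.5457,-.1348,.26],.12));r.sleep(.3);st(r,"up")
r.hand_in()
E
```

```text
open 29.5 [ 0.5457 -0.1348  0.1341] q6 61.85 F [-0.3  0.1  0.1] M [-0.035 -0.081 -0.012] e6 -0.002 w 0.0849 g 0.0
False
up 31.0 [ 0.5456 -0.1348  0.2597] q6 61.84 F [-0.   0.5 -0.3] M [-0.005  0.025  0.044] e6 -0.000 w 0.0851 g 0.0
the job is handed in; nothing more can be done
```

I nipped the coarse knob about 0.25 rad past touch (climb about 0.29 N m), then the fine knob about 0.23 rad past touch (climb about 0.13 N m), let go of both and handed in at 31 s; the verdict wasn't shown, and I took no picture after letting go.

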